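# Find the tired lifter plunger in a press die

## Robot

A 6-joint arm with a two-finger parallel gripper is mounted at the origin on the work surface. World frame = base frame: x ahead of the robot, y to its left, z up, the work surface at z = 0. Lengths are in mm, angles in rad, forces in N, time in s.
With the tool pointing down it reaches from about 375 to 900 mm from the base axis. Payload 3.1 kg.
Tool frame: the origin (TCP) lies at the very end of the fingers, on their centre line; the grasp point (between the pads) lies 19 mm behind it (bot.tcp_to_grasp is the distance from the TCP to the grasp point, in mm); z points along the fingers, y is the line along which they close (so a half turn about z gives the same grasp; the last joint's range is limited). The gripper opens to 87 mm and grips with 3 to 60 N. Pads are 19 mm wide; open, the fingers measure 117 mm over their backs; the gripper's body (75 mm by 190 mm) begins 51 mm behind the grasp point.
Start: joints at [-1.44, 0.527, 1.433, -0, 1.181, -0.178], TCP at [189.97, -595.406, 222.548] pointing down, gripper open.
Joint ranges: [-3.08, 3.08], [-0.75, 2.2], [0.22, 2.44], [-1.43, 4.57], [0, 2.65], [-2.85, 2.85]. Speed limits (rad/s): [2.79, 2.79, 3.14, 3.14, 3.14, 3.14].

## Interface

Orientations are given as a unit quaternion [w, x, y, z].
In Python, from rig import sensors, grab_frame, calibration, bot gives the robot as it stands. The module is installed in compiled form; this text tells all that it offers.
- The arm moves only by the tool carry_out, never from a script. Its argument "targets" is one flat list of numbers, 5 for each row, row after row: the shift along the tool's x, y, z in m, then the turn about the tool's z in degrees, then the finger opening in m, from 0 to 0.087. In form: [x, y, z, yaw, gripper, x, y, z, yaw, gripper, ...]. A call has 1 to 20 rows; each row is the pose to reach, as a shift and turn from the pose commanded when the call began, along the tool's axes at that moment; what a row does not reach only later rows make up. A row lasts 1/8 s, in which the tool goes at most 62.5 mm and 10.7 degrees, less where a joint would pass 70% of its speed; a pose out of reach is approached as far as the arm can. A call with a gripper value outside its range is refused whole. The fingers move at their own pace and stop on an object; the grip force is fixed at half the most. Time passes only in rows, so rows that repeat a pose let the fingers close. It gives the time, the measured TCP pose, the force, the opening and the grip force at its end, in the units of the state.
- sensors.read_state(): the state, without advancing time (a new reading comes with each control period).
- grab_frame(name): name is "scene" or "top" or "wrist"; returns (picture, depth): 400x640x3 uint8, red, green, blue; 400x640 float32, mm along the optical axis (not along the pixel's ray), 0 where there is no reading.
- calibration(name): a dict with "intrinsics" (3x3 intrinsics, pixels), "dist_coeffs" ([k1, k2, p1, p2, k3] as OpenCV has them; the pictures are not rectified), "R" (3x3) and "t" (3): a world point X has camera coordinates R X + t; the wrist camera has in their place "tool_from_camera" (4x4, takes a point from camera to tool coordinates, whose origin is the TCP and whose axes are the flange's). Camera axes: x right, y down, z forward; pixel columns grow to the right and rows downward; lengths in mm; the calibration is good to about 2 mm. A picture is of the moment at which its call begins: read the wrist's pose just before it. calibration takes no time and is no camera call.
- bot.close_job(): hands the job in; it is judged then, once.
The state is a dict: "time_s": time; "joint_pos": joint angles; "joint_velocities": joint speeds; "joint_efforts": joint torques, N m; "eef_pos": TCP position; "tool_rot": TCP orientation; "wrist_force": force on the tool from outside, world axes, zero at the start; "wrist_torque": the same for the moment, N m; "finger_gap": finger opening in mm; "grip_force": force on a finger pad.
Only numpy, scipy, OpenCV 4.12 (cv2) and the standard library are available. Lean on these libraries where they do the work, as an engineer would, in place of code of your own. Each camera call takes 0.05 s, during which the arm holds its last target. There are 200 camera calls.

## Task

One of the three spring plungers on the die shoe has a tired spring: the brass check weight makes it sink about three times as far as the other two. Find it by standing the check weight on the plungers one at a time and letting go, and leave the weight standing freely on the tired one. Keep the weight upright and set it down without dropping it.

Things in the scene. Friction and masses are not known exactly. Their poses are not given: they have to be found in the camera images.
- check_weight: Brass check weight of about 0.6 kg, standing upright on the table: a round body 50 mm in diameter and 36 mm high, with an upright round grip stem 30 mm in diameter and 46 mm high on top of it (82 mm in all). Origin: centre of its underside; z points up along the stem.
- seat_left (a point): Centre of the top face of the leftmost plunger (greatest y) while nothing rests on it, 79 mm above the table. z is up. The point belongs to the fixed die shoe and does not sink with the pin. The die shoe is a dark steel plate 130 x 300 x 25 mm with three plungers in a row, 90 mm apart along its length, which is the y axis of this frame.
- seat_middle (a point): The same point of the middle plunger. Each plunger is a fixed sleeve 50 mm in diameter, its top 45 mm above the table, from which a flat-topped steel pin 36 mm in diameter with a red band stands 34 mm proud. All three look alike; which one is tired changes from run to run.
- seat_right (a point): The same point of the rightmost plunger (smallest y). Left alone under the check weight, a sound plunger sinks 4 to 8 mm and the tired one 20 to 28 mm, within about half a second; each springs back when unloaded.
Mind the look-alikes: they are no part of the job. Of the things that look like the check_weight, take the one that is nearest to the robot's base at the start.

How it is judged (in metres and radians):
At the end, for the whole second after the job is handed in: The check weight stands released and at rest on the tired plunger: its underside is 14 to 33 mm below the top that this plunger has when unloaded (a sound plunger never lets it so low), within 16 mm of the plunger's axis, upright within 10 degrees (((horizontal distance between check_weight and seat_left below 0.016 m and z of check_weight in the frame of seat_left between -0.033 and -0.014 m) or (horizontal distance between check_weight and seat_middle below 0.016 m and z of check_weight in the frame of seat_middle between -0.033 and -0.014 m) or (horizontal distance between check_weight and seat_right below 0.016 m and z of check_weight in the frame of seat_right between -0.033 and -0.014 m)) and angle between check_weight's own z axis and vertical below 0.17 rad and linear speed of check_weight below 0.03 m/s); the robot touches nothing.
It fails at once if the check weight is tipped over (more than about 50 degrees) (angle between check_weight's own z axis and vertical above 0.9 rad).
It fails at once if the check weight is dropped (falls faster than 0.75 m/s out of the fingers, a free fall of about 3 cm) (linear speed of check_weight above 0.75 m/s and contact force between check_weight and the fingers below 0.01 N).
It also fails if it takes over 48 s, if anything falls off the work surface, if the arm or the gripper's body presses on something with over 40 N, if the wrist force passes 120 N, or if a joint passes its speed limit or range.

## Working session

There is one attempt and no reset: what is moved stays moved. The work goes in short steps, Python scripts to look and compute and a tool call to move; the robot and the scene stay as the last step left them, time stands still between calls to the robot, and variables do not carry over. Pictures are saved under pics/ and viewed, at most 10 in all, crops included, and the job is handed in when it is done.

Besides the shell and the picture viewer there is one more tool, called after "Call:" as a command line: name --argument value ..., lists and objects as JSON in quotes. carry_out: Moves the arm, as the interface text tells. Its arguments: {"type":"object","properties":{"targets":{"type":"array","items":{"type":"number"}}},"required":["targets"]}

```bash
mkdir -p pics
cat > h.py <<'E'
import numpy as np,cv2
from rig import sensors,grab_frame,calibration,bot
from scipy.spatial.transform import Rotation as Ro
def Rt(name,st=None):
    c=calibration(name)
    if 'R' in c: return c,np.array(c['R']),np.array(c['t']).ravel()
    st=st or sensors.read_state(); q=st['tool_rot']
    T=np.eye(4);T[:3,:3]=Ro.from_quat([q[1],q[2],q[3],q[0]]).as_matrix();T[:3,3]=st['eef_pos']
    M=np.linalg.inv(T@np.array(c['tool_from_camera'])); return c,M[:3,:3],M[:3,3]
def ray(name,u,v,st=None):
    c,R,t=Rt(name,st)
    p=cv2.undistortPoints(np.array([[[u,v]]],float),np.array(c['intrinsics']),np.array(c['dist_coeffs'])).ravel()
    return -R.T@t, R.T@np.array([p[0],p[1],1])
def at_z(name,u,v,z,st=None):
    o,d=ray(name,u,v,st); return o+d*(z-o[2])/d[2]
def at_d(name,u,v,dep,st=None):
    o,d=ray(name,u,v,st); return o+d*dep
def tri(rays):
    A=0;b=0
    for o,d in rays:
        d=d/np.linalg.norm(d);P=np.eye(3)-np.outer(d,d);A=A+P;b=b+P@o
    return np.linalg.solve(A,b)
E
python3 - <<'E'
from h import *
s=sensors.read_state();print(s)
for n in ['scene','top','wrist']:
    p,d=grab_frame(n);np.savez(f'{n}0.npz',p=p,d=d)
    cv2.imwrite(f'pics/{n}0.png',p[...,::-1])
    c,R,t=Rt(n);print(n,-R.T@t,R[2])
print(calibration('wrist'))
E
```

```text
{'time_s': 0.0, 'joint_pos': array([-1.44049377e+00,  5.28450664e-01,  1.43390587e+00, -3.11851266e-06,
        1.18137749e+00, -1.78488959e-01]), 'joint_velocities': array([ 0.00044552, -0.00059811, -0.00033123,  0.00012819, -0.00076007,
       -0.00062516]), 'joint_efforts': array([-6.94057435e-04, -4.40056014e+01, -1.76594335e+01,  6.30973466e-02,
        5.81781403e-02, -1.66674076e-04]), 'eef_pos': array([ 189.87968439, -594.69268613,  221.58001574]), 'tool_rot': array([-1.07041194e-03,  9.88103975e-01,  1.53783573e-01,  2.43523417e-05]), 'wrist_force': array([-0.7035787 , -0.64772587,  0.17470908]), 'wrist_torque': array([ 0.01833108, -0.00189833,  0.00385722]), 'grip_force': 0.0, 'finger_gap': 87.29143783276245}
scene [1085.49247102 -326.53941152  574.86612257] [-0.63637169  0.48483383 -0.59997269]
top [425.75220191 100.43860917 804.75391418] [ 0.14969821 -0.02989699 -0.98827962]
wrist [ 266.38100719 -571.10112142  382.85812031] [-0.27846738 -0.08821193 -0.9563862 ]
{'intrinsics': array([[314.5828497 ,   0.        , 320.19238184],
       [  0.        , 314.5828497 , 196.2532749 ],
       [  0.        ,   0.        ,   1.        ]]), 'dist_coeffs': array([-0.03719083,  0.        ,  0.        ,  0.        ,  0.        ]), 'tool_from_camera': array([[ 1.04866956e-03, -9.56309742e-01, -2.92353516e-01,
         8.01405968e+01],
       [ 9.99999212e-01,  8.01241188e-04,  9.66070077e-04,
         3.27771672e-01],
       [-6.89616546e-04, -2.92354299e-01,  9.56309829e-01,
        -1.61046412e+02],
       [ 0.00000000e+00,  0.00000000e+00,  0.00000000e+00,
         1.00000000e+00]])}
```

View pics/scene0.png

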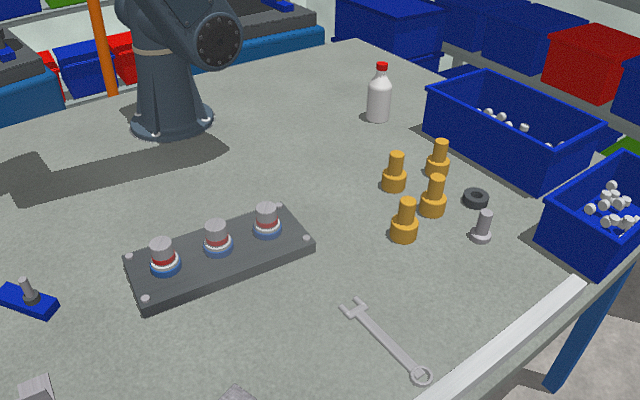

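View pics/top0.png

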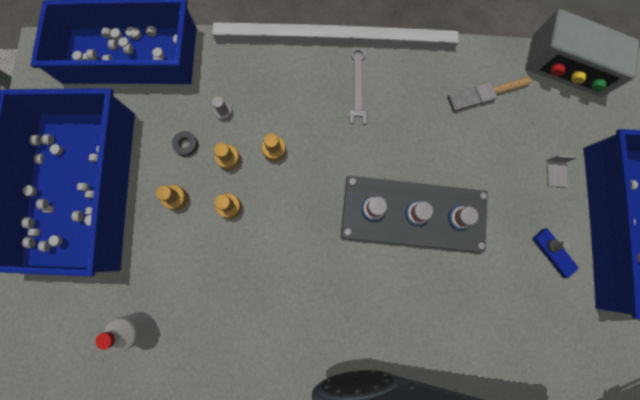

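The scene view shows four brass weights, with stem tops near (396,156), (440,144), (437,179) and (407,202). The die shoe's pins are at (161,243), (215,225) and (266,208). 

In the top view the brass candidates are at (226,154), (273,146), (170,196) and (228,205), with pins at (375,207), (420,212) and (465,217). The grey bolt at (221,107) is not brass. (228,205) looks nearest to the base, so I'll check it in a crop.

Run:
```python
from h import *
T=np.load('top0.npz');S=np.load('scene0.npz')
for n,D,pts in (('top',T,[(222,150),(271,141),(163,195),(223,204),(375,205),(421,210),(465,214)]),('scene',S,[(396,155),(440,142),(437,178),(406,202),(161,241),(215,223),(266,207)])):
    for u,v in pts: print(n,u,v,at_d(n,u,v,D['d'][v,u]).round(), 'base r',np.hypot(*at_d(n,u,v,D['d'][v,u])[:2]).round())
a=cv2.resize(T['p'][125:225,140:300],None,fx=5,fy=5,interpolation=3)[:, :800]
b=cv2.resize(T['p'][180:240,350:490],None,fx=5,fy=5,interpolation=3)
c=np.zeros((800,800,3),np.uint8);c[:500,:800]=a;c[500:800,:700]=b
cv2.imwrite('pics/c1.png',cv2.resize(c,(600,600))[...,::-1])
a=cv2.resize(S['p'][135:245,370:460],None,fx=5,fy=5,interpolation=3)
b=cv2.resize(S['p'][195:275,140:290],None,fx=2.3,fy=2.3,interpolation=3)
c=np.zeros((550,800,3),np.uint8);c[:,:450]=a;c[:b.shape[0],452:452+b.shape[1]]=b
cv2.imwrite('pics/c2.png',c[...,::-1]);
```

```text
top 222 150 [627. 273.  84.] base r 683.0
top 271 141 [647. 179.  83.] base r 671.0
top 163 195 [538. 381.  81.] base r 659.0
top 223 204 [523. 266.  81.] base r 586.0
top 375 205 [526. -22.  78.] base r 527.0
top 421 210 [ 518. -111.   80.] base r 530.0
top 465 214 [ 512. -198.   79.] base r 549.0
scene 396 155 [532. 260.  81.] base r 593.0
scene 440 142 [545. 373.  80.] base r 660.0
scene 437 178 [632. 271.  80.] base r 688.0
scene 406 202 [653. 171.  81.] base r 675.0
scene 161 241 [ 510. -206.   79.] base r 550.0
scene 215 223 [ 517. -117.   78.] base r 530.0
scene 266 207 [527. -29.  78.] base r 528.0
```

View pics/c1.png

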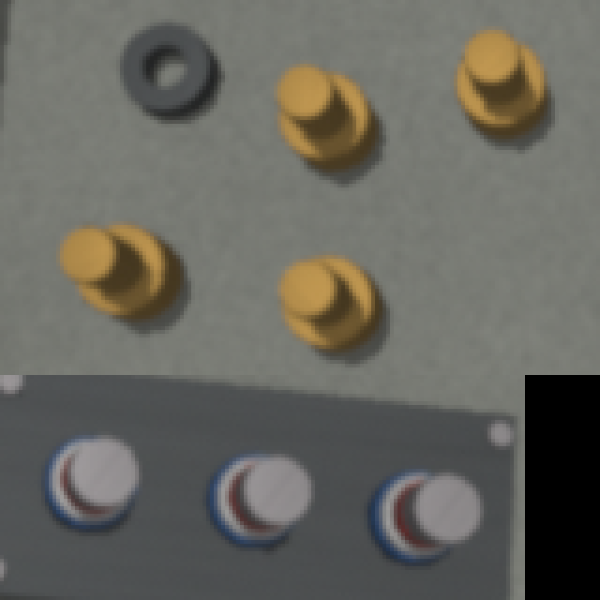

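View pics/c2.png

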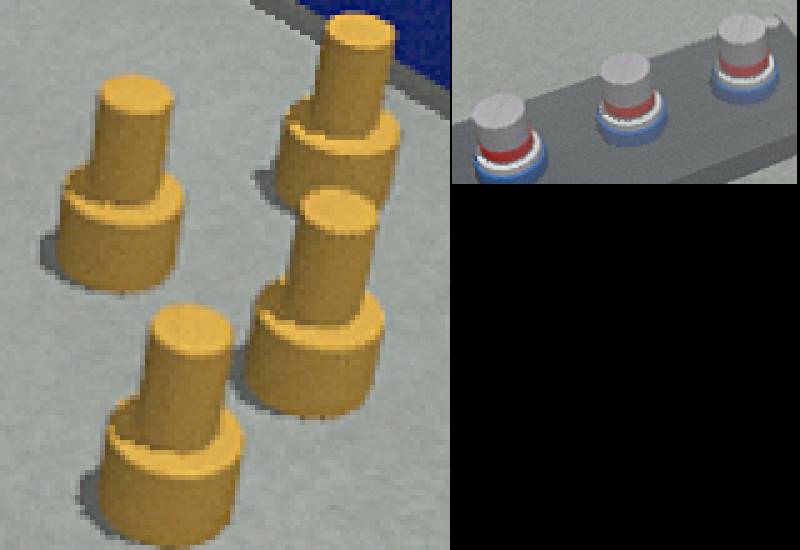

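The crops show the target's stem top at about (222,201.5) in top and (397,154) in scene. The pin tops are at (377.5,205.5), (423,210.5) and (469,215) in top, and (161,243), (215,225) and (266,208) in scene. Brass base distances are 586–593 mm for the choice against at least 659 mm for the others, so the choice is clear. Next I triangulate.

Run:
```python
from h import *
for n,t,s in (('w',(221.7,201.4),(396.8,153.6)),('L',(377.3,205.5),(265.7,207.7)),('M',(423.2,210.3),(214.9,225.1)),('R',(469.1,215.1),(160.6,242.5))):
    z=82 if n=='w' else 79
    print(n,tri([ray('top',*t),ray('scene',*s)]).round(1),at_z('top',*t,z).round(1),at_z('scene',*s,z).round(1))
s=sensors.read_state();q=s['tool_rot'];print(s['time_s'],Ro.from_quat([q[1],q[2],q[3],q[0]]).as_matrix().round(3))
```

```text
w [527.3 268.3  78.7] [527.3 268.1  82. ] [530.9 263.5  82. ]
L [525.6 -27.9  74.7] [525.4 -26.6  79. ] [530.1 -30.9  79. ]
M [ 517.9 -117.6   74.1] [ 517.6 -115.5   79. ] [ 522.9 -120.2   79. ]
R [ 510.1 -207.    76.5] [ 509.8 -206.    79. ] [ 513.1 -207.5   79. ]
0.15 [[ 0.953  0.304 -0.   ]
 [ 0.304 -0.953  0.002]
 [ 0.    -0.002 -1.   ]]
```

Call:
carry_out --targets '[0.02,-0.017,0,0,0.087,0.06,-0.05,0,0,0.087,0.1,-0.082,0,0,0.087,0.145,-0.119,0,0,0.087,0.19,-0.156,0,0,0.087,0.235,-0.192,0,0,0.087,0.28,-0.229,0,0,0.087,0.325,-0.266,0,0,0.087,0.37,-0.303,0,0,0.087,0.41,-0.336,0,0,0.087,0.44,-0.36,0,0,0.087,0.44,-0.36,0,0,0.087,0.44,-0.36,0,0,0.087,0.44,-0.36,0,0,0.087]'

```text
time_s: 1.9
eef_pos: [499.1, -119.7, 222.4]
tool_rot: [-0.0, 0.988, 0.153, -0.0]
wrist_force: [0.2, 0.2, -0.2]
finger_gap: 86.9
grip_force: 0.0
```

Run:
```python
from h import *
s=sensors.read_state();p,d=grab_frame('wrist');np.savez('w1.npz',p=p,d=d,eef=s['eef_pos'],q=s['tool_rot'])
cv2.imwrite('pics/w1.png',p[...,::-1]);print(s['time_s'],s['eef_pos'],s['joint_velocities'].round(3),s['tool_rot'])
```

```text
1.9 [ 499.14931589 -119.69293743  222.44604503] [-0.003 -0.    -0.002  0.002  0.     0.003] [-1.73370598e-06  9.88230452e-01  1.52972235e-01 -2.60835974e-04]
```

View pics/w1.png

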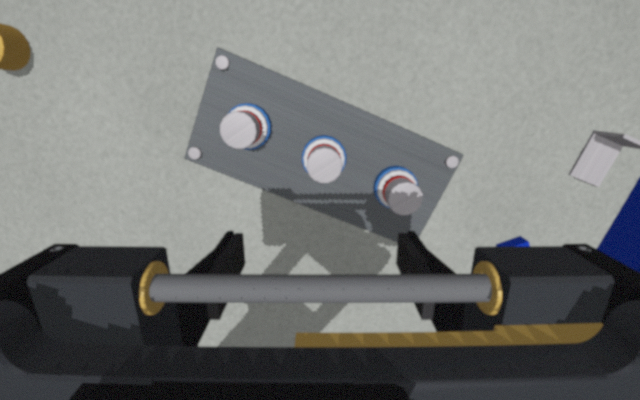

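The wrist view shows the pin tops L at (240,130), M at (324,164) and R at (404,196).

Call:
carry_out --targets '[0.007,-0.02,0,0,0.087,0.021,-0.058,0,0,0.087,0.038,-0.105,0,0,0.087,0.056,-0.153,0,0,0.087,0.074,-0.202,0,0,0.087,0.092,-0.25,0,0,0.087,0.109,-0.3,0,0,0.087,0.123,-0.338,0,0,0.087,0.13,-0.357,0,0,0.087,0.13,-0.357,0,0,0.087,0.13,-0.357,0,0,0.087]'

```text
time_s: 3.32
eef_pos: [515.1, 259.3, 222.4]
tool_rot: [0.0, 0.988, 0.153, -0.0]
wrist_force: [-0.5, -0.3, 0.6]
finger_gap: 86.9
grip_force: 0.0
```

Run:
```python
from h import *
W=np.load('w1.npz');st=dict(eef_pos=W['eef'],tool_rot=W['q'])
for n,u,v in (('L',240,130),('M',324,164),('R',404,196)): print(n,at_z('wrist',u,v,79,st).round(1),at_d('wrist',u,v,W['d'][v,u],st).round(1))
s=sensors.read_state();p,d=grab_frame('wrist');np.savez('w2.npz',p=p,d=d,eef=s['eef_pos'],q=s['tool_rot'])
cv2.imwrite('pics/w2.png',p[...,::-1]);print(s['time_s'],s['eef_pos'],s['tool_rot'])
```

```text
L [526.7 -31.2  79. ] [526.8 -31.3  79.1]
M [ 519.6 -117.7   79. ] [ 519.6 -117.8   78.7]
R [ 513.  -205.2   79. ] [ 512.7 -205.6   77.8]
3.325 [515.13678719 259.25591731 222.39830434] [ 4.33198918e-04  9.88215514e-01  1.53067749e-01 -4.16793010e-04]
```

View pics/w2.png

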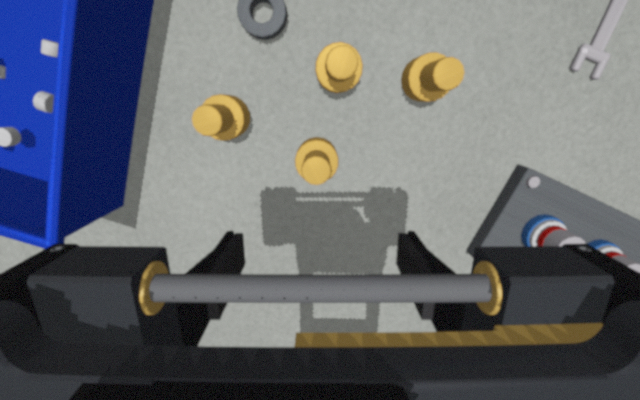

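The wrist view shows the target's stem top at about (316,168), with the other three weights farther out. There is room for the fingers on both sides.

Run:
```python
from h import *
W=np.load('w2.npz');st=dict(eef_pos=W['eef'],tool_rot=W['q'])
hsv=cv2.cvtColor(W['p'],cv2.COLOR_RGB2HSV); d=W['d']
b=d[168,316]; m=(abs(d-b)<8)&(hsv[...,1]>120); m[:, :285]=0;m[:,350:]=0;m[:140]=0;m[195:]=0
v,u=np.nonzero(m);print(len(u),u.mean(),v.mean(),u.min(),u.max(),v.min(),v.max())
for uv in ((316,168),(u.mean(),v.mean()),((u.min()+u.max())/2,(v.min()+v.max())/2)):
    print(at_z('wrist',*uv,82,st).round(1),at_d('wrist',*uv,b,st).round(1))
print(tri([ray('wrist',316,168,st),ray('top',221.7,201.4),ray('scene',396.8,153.6)]).round(1))
X=at_z('wrist',316,168,82,st); R=Ro.from_quat([W['q'][1],W['q'][2],W['q'][3],W['q'][0]]).as_matrix();print(R.T@(X-W['eef']))
```

```text
667 316.01499250374815 168.8095952023988 302 330 154 183
[530.  267.5  82. ] [529.9 267.5  81.6]
[529.2 267.3  82. ] [529.2 267.3  81.8]
[529.5 267.4  82. ] [529.5 267.4  81.7]
[528.2 267.8  78.9]
[ 16.81043191  -3.48885187 140.37978669]
```

Call:
carry_out --targets '[0.0163,-0.0035,0.03,0,0.087,0.0163,-0.0035,0.075,0,0.087,0.0163,-0.0035,0.12,0,0.087,0.0163,-0.0035,0.155,0,0.087,0.0163,-0.0035,0.175,0,0.087,0.0163,-0.0035,0.18,0,0.087,0.0163,-0.0035,0.18,0,0.087,0.0163,-0.0035,0.18,0,0.04,0.0163,-0.0035,0.18,0,0.02,0.0163,-0.0035,0.18,0,0.02,0.0163,-0.0035,0.18,0,0.02,0.0163,-0.0035,0.18,0,0.02,0.0163,-0.0035,0.18,0,0.02]'

```text
time_s: 5.0
eef_pos: [529.5, 269.2, 42.5]
tool_rot: [0.0, 0.988, 0.154, -0.0]
wrist_force: [0.2, -0.2, 0.4]
finger_gap: 35.1
grip_force: 0.0
```

Call:
carry_out --targets '[0.0005,0.0017,0,0,0.035,0.0005,0.0017,0,0,0.02,0.0005,0.0017,0,0,0.02,0.0005,0.0017,0,0,0.02,0.0005,0.0017,0,0,0.02]'

```text
time_s: 5.62
eef_pos: [530.5, 268.2, 42.6]
tool_rot: [-0.0, 0.988, 0.154, 0.0]
wrist_force: [-0.9, 3.4, 0.8]
finger_gap: 29.1
grip_force: 30.0
```

Call:
carry_out --targets '[0,0,-0.01,0,0.02,0,0,-0.04,0,0.02,0,0,-0.08,0,0.02,0,0,-0.115,0,0.02,-0.004,0.012,-0.13,0,0.02,-0.014,0.042,-0.13,0,0.02,-0.028,0.083,-0.13,0,0.02,-0.043,0.128,-0.13,0,0.02,-0.057,0.172,-0.13,0,0.02,-0.071,0.214,-0.13,0,0.02,-0.083,0.25,-0.13,0,0.02,-0.091,0.274,-0.13,0,0.02,-0.094,0.2825,-0.13,0,0.02,-0.094,0.2825,-0.13,0,0.02,-0.094,0.2825,-0.13,0,0.02]'

```text
time_s: 7.5
eef_pos: [526.2, -29.1, 172.2]
tool_rot: [-0.0, 0.988, 0.154, -0.001]
wrist_force: [-0.6, 0.6, -6.8]
finger_gap: 29.5
grip_force: 30.0
```

Run:
```python
from h import *
s=sensors.read_state();print(s['time_s'],s['eef_pos'],s['wrist_force'],s['wrist_torque'])
p,d=grab_frame('scene');np.savez('s2.npz',p=p,d=d)
a=cv2.resize(p[110:290,140:340],None,fx=3,fy=3,interpolation=3)
cv2.imwrite('pics/s2.png',a[...,::-1])
```

```text
7.5 [526.21270967 -29.0858161  172.18289268] [-0.61692702  0.63374626 -6.76616519] [-0.0099663  -0.01659675  0.03120729]
```

View pics/s2.png

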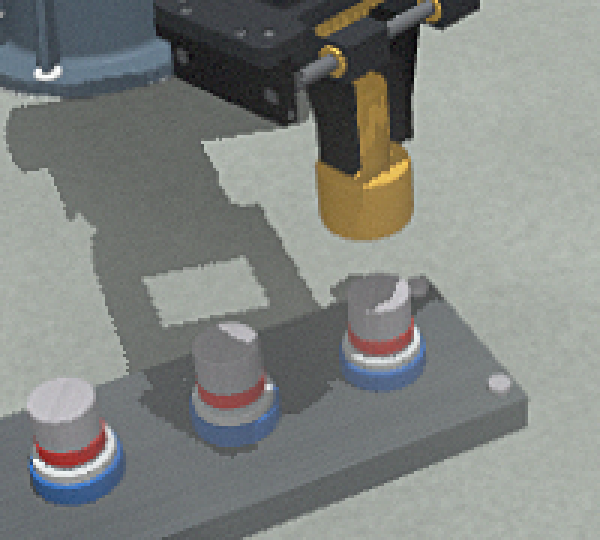

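The crop shows the weight upright in the fingers above the left pin. Its underside centre is near (367,213) in the crop and the pin top is at (380,293). I'll compare both in world coordinates using the same camera.

Run:
```python
from h import *
print(at_z('scene',140+367/3-.3,110+213/3-.3,129.7),at_z('scene',140+380/3-.3,110+294/3-.3,79))
c,R,t=Rt('scene')
for P in ([526.2,-29.1,129.7],[526.2,-29.1,79]):
    print(cv2.projectPoints(np.array([P]),cv2.Rodrigues(R)[0],t,c['intrinsics'],c['dist_coeffs'])[0])
```

```text
[523.34527846 -30.68489375 129.7       ] [530.74196573 -30.02342525  79.        ]
[[[263.7863965  181.22584019]]]
[[[265.45833119 206.10602166]]]
```

Call:
carry_out --targets '[0.0015,0,0.01,0,0.02,0.0033,-0.0005,0.028,0,0.02,0.0033,-0.0005,0.042,0,0.02,0.0033,-0.0005,0.049,0,0.02,0.0033,-0.0005,0.052,0,0.02,0.0033,-0.0005,0.053,0,0.02,0.0033,-0.0005,0.053,0,0.02]'

```text
time_s: 8.43
eef_pos: [529.7, -28.3, 120.0]
tool_rot: [-0.0, 0.988, 0.154, 0.0]
wrist_force: [-1.3, 1.3, -3.7]
finger_gap: 29.4
grip_force: 30.0
```

```bash
cat > look.py <<'E'
from h import *
import sys
s=sensors.read_state();print(s['time_s'],s['eef_pos'].round(1),s['wrist_force'].round(1),s['finger_gap'])
p,d=grab_frame('scene');np.savez(sys.argv[1]+'.npz',p=p,d=d)
h=cv2.cvtColor(p,cv2.COLOR_RGB2HSV);m=((h[...,0]>14)&(h[...,0]<28)&(h[...,1]>140)&(h[...,2]>60)).astype(np.uint8)
m[:,340:]=0
n,l,st,ce=cv2.connectedComponentsWithStats(m)
for i in range(1,n):
    if st[i,4]>40: print(st[i],ce[i].round(1))
E
python3 look.py a1
```

```text
8.425 [529.7 -28.3 120. ] [-1.3  1.3 -3.7] 29.446706543700376
[250 130  40  26  89] [268.9 142.7]
[262 166  17  41 259] [268.  185.6]
```

Call:
carry_out --targets '[0,0,0,0,0.04,0,0,0,0,0.06,0,0,0,0,0.06,0,0,0,0,0.06,0,0,0,0,0.06,0,0,0,0,0.06,0,0,0,0,0.06,0,0,0,0,0.06]'

```text
time_s: 9.48
eef_pos: [529.8, -28.5, 119.5]
tool_rot: [-0.0, 0.988, 0.154, -0.0]
wrist_force: [-0.2, -0.3, 0.3]
finger_gap: 59.7
grip_force: 0.0
```

```bash
python3 look.py a2
python3 - <<'E'
import numpy as np,cv2
a=[cv2.resize(np.load(f'a{i}.npz')['p'][140:250,225:325],None,fx=4,fy=4,interpolation=3) for i in (1,2)]
cv2.imwrite('pics/a12.png',np.hstack(a)[...,::-1])
E
```

```text
9.475 [529.8 -28.5 119.5] [-0.2 -0.3  0.3] 59.737368964119206
[250 134  33  22  67] [266.8 144.1]
[256 166  16  37 341] [263.  182.4]
[262 192  18  16  91] [271.6 199.1]
```

View pics/a12.png

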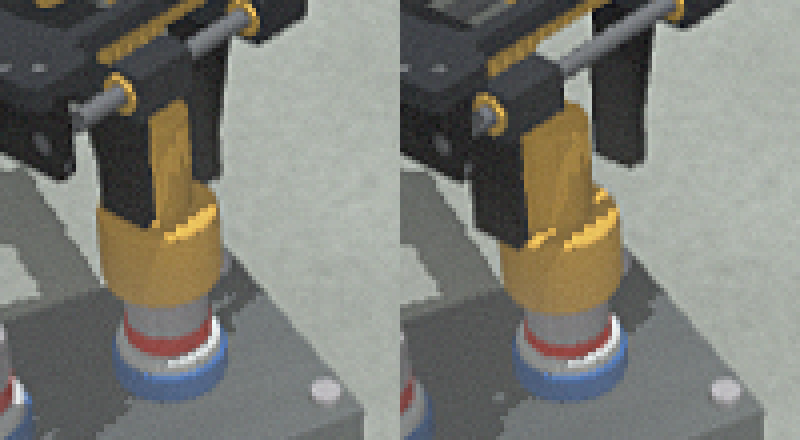

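L sank only a few mm, so it is sound. Next I regrip and try M.

Call:
carry_out --targets '[0,0,0.003,0,0.06,0,0,0.003,0,0.03,0,0,0.003,0,0.02,0,0,0.003,0,0.02,0,0,0.003,0,0.02,0,0,0.003,0,0.02,0,0,0.003,0,0.02,0,0,-0.005,0,0.02,0,0,-0.022,0,0.02,-0.002,0.006,-0.03,0,0.02,-0.01,0.024,-0.03,0,0.02,-0.02,0.048,-0.03,0,0.02,-0.03,0.072,-0.03,0,0.02,-0.0337,0.0816,-0.03,0,0.02,-0.0337,0.0816,-0.027,0,0.02,-0.0337,0.0816,-0.015,0,0.02,-0.0337,0.0816,-0.005,0,0.02,-0.0337,0.0816,-0.001,0,0.02,-0.0337,0.0816,0,0,0.02,-0.0337,0.0816,0,0,0.02]'

```text
time_s: 12.02
eef_pos: [522.2, -115.9, 119.6]
tool_rot: [-0.0, 0.988, 0.154, -0.0]
wrist_force: [-0.8, 1.3, -3.2]
finger_gap: 29.6
grip_force: 30.0
```

```bash
python3 look.py b1
```

```text
12.025 [ 522.2 -115.9  119.6] [-0.8  1.3 -3.2] 29.607971408743683
[200 145  35  23  90] [216.7 156. ]
```

Call:
carry_out --targets '[0,0,0,0,0.04,0,0,0,0,0.06,0,0,0,0,0.06,0,0,0,0,0.06,0,0,0,0,0.06,0,0,0,0,0.06,0,0,0,0,0.06,0,0,0,0,0.06]'

```text
time_s: 13.08
eef_pos: [522.6, -116.5, 119.5]
tool_rot: [-0.0, 0.988, 0.154, -0.0]
wrist_force: [0.1, 0.1, -0.5]
finger_gap: 59.9
grip_force: 0.0
```

```bash
python3 look.py b2
python3 - <<'E'
import numpy as np,cv2
a=[cv2.resize(np.load(f'b{i}.npz')['p'][155:265,172:272],None,fx=4,fy=4,interpolation=3) for i in (1,2)]
cv2.imwrite('pics/b12.png',np.hstack(a)[...,::-1])
E
```

```text
13.075 [ 522.6 -116.5  119.5] [ 0.1  0.1 -0.5] 59.89985747352554
[196 150  31  20  69] [211.8 158.6]
[214 210  15  11  58] [221.2 215.2]
```

View pics/b12.png

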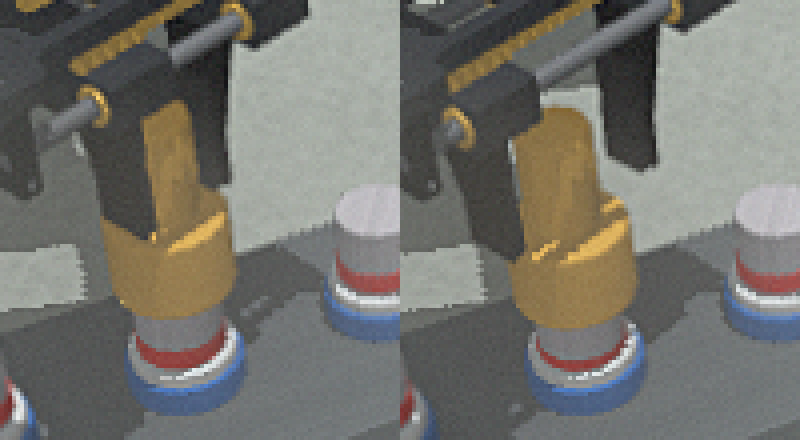

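M is sound too: its pin still stands well proud under the released weight. That leaves R.

Call:
carry_out --targets '[0,0,0.003,0,0.06,0,0,0.003,0,0.03,0,0,0.003,0,0.02,0,0,0.003,0,0.02,0,0,0.003,0,0.02,0,0,0.003,0,0.02,0,0,0.003,0,0.02,0,0,-0.005,0,0.02,0,0,-0.022,0,0.02,-0.002,0.006,-0.03,0,0.02,-0.01,0.024,-0.03,0,0.02,-0.02,0.048,-0.03,0,0.02,-0.03,0.072,-0.03,0,0.02,-0.0347,0.082,-0.03,0,0.02,-0.0347,0.082,-0.027,0,0.02,-0.0347,0.082,-0.015,0,0.02,-0.0347,0.082,-0.005,0,0.02,-0.0347,0.082,-0.001,0,0.02,-0.0347,0.082,0,0,0.02,-0.0347,0.082,0,0,0.02]'

```text
time_s: 15.62
eef_pos: [514.2, -204.6, 119.6]
tool_rot: [-0.0, 0.988, 0.154, -0.0]
wrist_force: [-0.3, 1.6, -4.1]
finger_gap: 29.1
grip_force: 30.0
```

Call:
carry_out --targets '[0,0,0.003,0,0.02,0,0,0.007,0,0.02,0,0,0.01,0,0.02,0,0,0.01,0,0.02,0,0,0.01,0,0.02]'

```text
time_s: 16.25
eef_pos: [514.5, -205.1, 109.6]
tool_rot: [-0.0, 0.988, 0.154, 0.0]
wrist_force: [-0.2, 2.5, -1.6]
finger_gap: 29.4
grip_force: 30.0
```

At 12 mm of sink the pin still doesn't carry the weight, so R is the tired one. I'll release and retreat upward.

Call:
carry_out --targets '[0,0,0,0,0.04,0,0,0,0,0.06,0,0,0,0,0.08,0,0,0,0,0.08,0,0,0,0,0.08,0,0,0,0,0.08,0,0,0,0,0.08,0,0,-0.02,0,0.08,0,0,-0.05,0,0.08,0,0,-0.09,0,0.08,-0.015,0,-0.115,0,0.08,-0.02,0,-0.12,0,0.08,-0.02,0,-0.12,0,0.08,-0.02,0,-0.12,0,0.08]'

```text
time_s: 18.0
eef_pos: [495.0, -210.7, 228.2]
tool_rot: [-0.001, 0.988, 0.154, -0.001]
wrist_force: [0.7, 1.1, -0.5]
finger_gap: 79.7
grip_force: 0.0
```

```bash
python3 look.py e1
python3 - <<'E'
from h import *
st=sensors.read_state();w,d=grab_frame('wrist')
h=cv2.cvtColor(w,cv2.COLOR_RGB2HSV);m=((h[...,0]>14)&(h[...,0]<28)&(h[...,1]>140)&(h[...,2]>60)).astype(np.uint8)
m[235:]=0;n,l,s,c=cv2.connectedComponentsWithStats(m)
for i in range(1,n):
    if s[i,4]>200:
        k=(l==i)&(d>0);k2=k&(d<d[k].min()+8);v,u=np.nonzero(k2);print(s[i],at_d('wrist',u.mean(),v.mean(),np.median(d[k2]),st).round(1))
a=cv2.resize(np.load('e1.npz')['p'][165:285,110:230],None,fx=4,fy=4,interpolation=3)
b=cv2.resize(w[80:240,230:450],None,fx=1.4,fy=1.4)
c=np.zeros((480,790,3),np.uint8);c[:,:480]=a;c[:b.shape[0],482:482+b.shape[1]]=b
cv2.imwrite('pics/e.png',c[...,::-1])
E
```

```text
18.0 [ 495.  -210.7  228.2] [ 0.7  1.1 -0.5] 79.73258520169517
[ 88  90  48  26 175] [110.9 102. ]
[145 209  18  12 126] [152.4 214.7]
[144 229  32  36 419] [157.7 248.9]
[304 155  36  26 288] [ 521.4 -205.   131.3]
```

View pics/e.png

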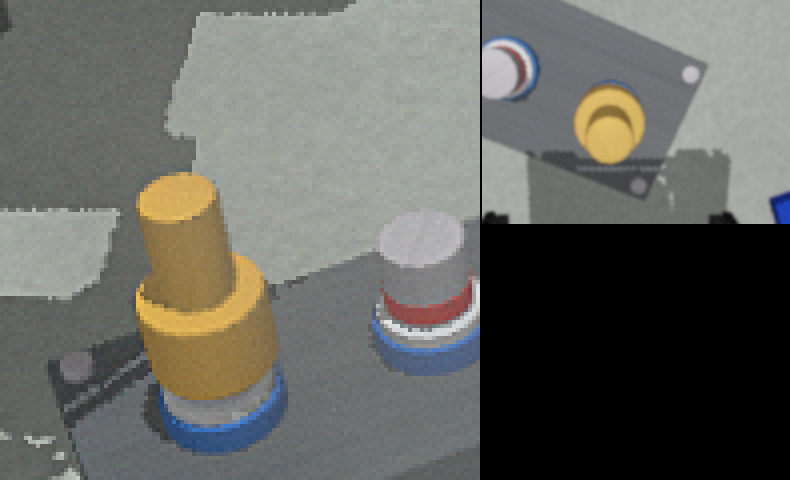

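The scene crop shows the weight upright on R and sunk until the red band is hidden, with the gripper clear of it. The wrist crop shows its stem top at about wrist pixel (321,178). One last numeric check of height and centring before handing in.

Run:
```python
from h import *
st=sensors.read_state();w,d=grab_frame('wrist')
for u,v in ((321,178),(321,172),(316,178),(327,178),(321,184)): print('stem top',at_d('wrist',u,v,d[v,u],st).round(1))
for u,v in ((318,146),(303,165),(339,165)): print('body top',at_d('wrist',u,v,d[v,u],st).round(1))
E=np.load('e1.npz')
u,v=round(110+178/4),round(165+198/4);print('scene',at_d('scene',u,v,E['d'][v,u]).round(1))
print(sensors.read_state()['wrist_force'].round(1))
```

```text
stem top [ 512.4 -206.4  133.9]
stem top [ 517.8 -204.7  135.9]
stem top [ 511.3 -202.4  134.4]
stem top [ 514.3 -211.   135.5]
stem top [ 507.8 -207.9  135.2]
body top [ 531.  -197.5   89.1]
body top [ 508.8 -189.3   88. ]
body top [ 519.6 -222.6   88.4]
scene [ 512.8 -206.6  134.5]
[-0.6  0.  -0.9]
```

Underside is at about 53 mm, 26 mm below the unloaded top. It is level and centred within about 2–4 mm of R, so I'm handing it in.

```bash
python3 -c "
from rig import bot
print(bot.close_job())"
```

```text
the job is handed in; nothing more can be done
None
```

The right plunger is the tired one: the check weight stands upright and released on it, sunk about 26 mm and within about 4 mm of its axis, and the job was handed in at about 18 s with no verdict shown.

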